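Dry-assemble a laminated joiner's mallet on its glue-up board

TASK

Dry-assemble the wooden mallet on the glue-up board, on top of the dark cheek that already lies between the dowels: lay the handle flat across the middle of that cheek, its square end flush with the far edge and its other end on the rest, and put the two pale square core blocks flat on the cheek close against either side of the handle, square with it. Then lay the second dark cheek on top, squarely over the first one. Leave the bottom cheek between its dowels, do not disturb the glue bottle, the spray bottle or the spare block, and let go of everything.

Things in the scene. Friction and masses are not known exactly. Their poses are not given: they have to be found in the camera images.
- glue_board: T-shaped plywood board, 12 mm thick, screwed down. Origin on the bench under the mallet head's centre. Its wide part (94 x, 200 y) holds the bottom cheek between 6 dowels 12 mm high. The stem (90 wide) runs to x = -0.207, towards the robot, with pencil lines for the handle and, centred at x = -0.172, a handle rest 34 x 64 mm, its top 30 mm above the bench, level with the cheek's top.
- cheek_bottom: dark hardwood board 62 (x) x 160 (y) x 18 mm, first cheek of the head; loose, already between the dowels with 1.5 mm play: leave it there. Origin at the centre of its underside, 12 mm above the bench; top at 30 mm. Axes as the glue board's: +x is its far edge, the handle comes out at -x, z up.
- cheek_top: second dark board, same as the first: 62 (x) x 160 (y) x 18 mm, 0.12 kg, loose on the bench. Origin at the centre of its underside. It goes on top of cores and handle, edge to edge over the bottom cheek, its underside then 50 mm above the bench.
- core_a: pale wooden core block 54 x 54 x 20 mm, loose on the bench; origin at the centre of its underside, x and y along its edges. The two cores are alike, either may go either side. In place its centre is 48 mm (touching the handle) to 53 mm (flush with the cheek's end) from the bottom cheek's centre along that cheek's y, at x = 0, its underside 30 mm above the bench.
- core_b: the other pale wooden core block, as core_a
- handle: wooden handle, 220 mm long (x), 20 thick, lying flat, loose. Origin under its middle, near the centre of mass. Square end (x 0.040 to 0.110) 42 mm wide; shaft 38 wide at the origin; rounded butt end (-x) with a dark hole. In place its +x points along the bottom cheek's +x, square end flush with the far edge: origin at x = -0.079, y = 0 from the cheek's, 30 mm above the bench.
- glue_bottle: yellow wood-glue bottle with an orange tip, 41 x 64 x 175 mm, standing behind the glue-up board; origin at the centre of its foot. Not to be disturbed.
- spray_bottle: small brown pump bottle with a white top, 37 mm across, 116 mm high, standing behind the glue-up board, right of the glue bottle; origin at the centre of its foot. Not to be disturbed.
- spare_block: plain pale wooden shim block, 36 x 92 x 22 mm, narrower and longer than the cores, lying behind the work, on the right. Not part of the mallet, not to be disturbed.
There are look-alikes about, which are no part of the job. Leave any purple look-alike of the core_a alone.

How it is judged:
At the end, for the whole second after the job is handed in: On the bottom cheek, still in its dowels: handle central (10 mm, 7 deg), square end flush (13 mm); a core flat each side, 37 to 61 mm from the middle, 11 mm off centre line, 8 deg; top cheek flat on them, over the bottom one within 11 mm, 7 deg. All released, at rest, bystanders unmoved (x of core_a in the frame of cheek_bottom between -0.011 and 0.011 m and z of core_a in the frame of cheek_bottom between 0.014 and 0.022 m and angle between each of core_a, core_b, handle, cheek_top's own z axis and vertical below 0.07 rad and linear speed of each of core_a, core_b, handle, cheek_top, cheek_bottom below 0.02 m/s and angular speed of each of core_a, core_b, handle, cheek_top, cheek_bottom below 0.15 rad/s and (angle between the x axis of core_a and the x axis of cheek_bottom, either way round below 0.14 rad or angle between the x axis of core_a and the y axis of cheek_bottom, either way round below 0.14 rad) and x of core_b in the frame of cheek_bottom between -0.011 and 0.011 m and z of core_b in the frame of cheek_bottom between 0.014 and 0.022 m and (angle between the x axis of core_b and the x axis of cheek_bottom, either way round below 0.14 rad or angle between the x axis of core_b and the y axis of cheek_bottom, either way round below 0.14 rad) and ((y of core_a in the frame of cheek_bottom between 0.037 and 0.061 m and y of core_b in the frame of cheek_bottom between -0.061 and -0.037 m) or (y of core_b in the frame of cheek_bottom between 0.037 and 0.061 m and y of core_a in the frame of cheek_bottom between -0.061 and -0.037 m)) and x of handle in the frame of cheek_bottom between -0.092 and -0.066 m and y of handle in the frame of cheek_bottom between -0.01 and 0.01 m and z of handle in the frame of cheek_bottom between 0.014 and 0.022 m and x of cheek_bottom in the frame of handle above 0.06 m and angle between the x axis of handle and the x axis of cheek_bottom, either way round below 0.12 rad and x of cheek_top in the frame of cheek_bottom between -0.011 and 0.011 m and y of cheek_top in the frame of cheek_bottom between -0.012 and 0.012 m and z of cheek_top in the frame of cheek_bottom between 0.034 and 0.042 m and angle between the y axis of cheek_top and the y axis of cheek_bottom, either way round below 0.12 rad and horizontal distance between cheek_bottom and glue_board below 0.006 m and z of cheek_bottom in the frame of glue_board between 0.008 and 0.016 m); the robot touches nothing.
It fails at once if the glue bottle is moved by more than 30 mm or tipped (distance of glue_bottle from where it was at the start of the episode above 0.03 m or angle between glue_bottle's own z axis and vertical above 0.5 rad).
It fails at once if the spray bottle is moved by more than 30 mm or tipped (distance of spray_bottle from where it was at the start of the episode above 0.03 m or angle between spray_bottle's own z axis and vertical above 0.5 rad).
It fails at once if the spare block is moved by more than 30 mm (distance of spare_block from where it was at the start of the episode above 0.03 m).
It also fails if it takes over 96 s, if anything falls off the work surface, if the arm or the gripper's body presses on something with over 40 N, if the wrist force passes 120 N, or if a joint passes its speed limit or range.

ROBOT

A 6-joint arm with a two-finger parallel gripper is mounted at the origin on a cart in front of the work surface, level with it; the furniture and walls round the work are solid. World frame = base frame: x ahead of the robot, y to its left, z up, the work surface at z = 0. Lengths are in m, angles in rad, forces in N, time in s.
With the tool pointing down it reaches from about 0.35 to 0.85 m from the base axis. Payload 8.1 kg.
Tool frame: the origin (TCP) lies midway between the tips of the shut fingers; the grasp point (between the pads) lies 19 mm behind it (robot.grip_point_offset is the distance from the TCP to the grasp point, in m); z points along the fingers, y is the line along which they close (so a half turn about z gives the same grasp; the last joint's range is limited). The gripper opens to 93 mm and grips with 3 to 60 N. Pads are 15 mm wide; open, the fingers measure 128 mm over their backs; the gripper's body (75 mm by 188 mm) begins 65 mm behind the grasp point.
Start: joints at [1.016, 0.13, 1.488, -0, 1.523, -0.085], TCP at [0.272, 0.535, 0.219] pointing down, gripper open.
Joint ranges: [-2.96, 2.96], [-0.89, 2.26], [0.02, 2.5], [-1.34, 4.48], [0, 2.73], [-2.66, 2.66]. Speed limits (rad/s): [2.39, 2.39, 2.79, 3.14, 3.14, 3.14].

INTERFACE

Orientations are given as a rotation vector (axis times angle).
In Python, from plant import robot, read_camera, job gives the robot as it stands.
- The arm moves only by the shell command python3 -m inch 'ROWS' [FORCE]. ROWS is JSON, one flat list of numbers, 5 for each row, row after row: the shift along the world's x, y, z in mm, then the turn about the world's z in degrees, then the opening in per cent of the stroke, from 0 (shut) to 100 (fully open). In form: [dx, dy, dz, yaw, hand, dx, dy, dz, yaw, hand, ...]. A call has 1 to 10 rows; each row is the pose to reach, as a shift and turn from the pose commanded when the call began; what a row does not reach only later rows make up. A row lasts 1/12 s, in which the tool goes at most 41.7 mm and 7.16 degrees, less where a joint would pass 70% of its speed; a pose out of reach is approached as far as the arm can. A call with a gripper value outside its range is refused whole. The fingers move at their own pace and stop on an object; FORCE is the grip in N (left out, the last holds). Time passes only in rows, so rows that repeat a pose let the fingers close. It gives the time, the measured TCP pose, the force, the opening and the grip force at its end, in the units of the state.
- robot.read_state(): the state, without advancing time (a new reading comes with each control period).
- read_camera(name): name is "side" or "top" or "wrist"; returns a dict with "image" (480x640x3 uint8, blue, green, red), "K" (3x3 intrinsics, pixels), "D" ([k1, k2, p1, p2, k3] as OpenCV has them; the pictures are not rectified), "extrinsics" (4x4, takes a point from world to camera coordinates); the wrist camera has in their place "mount" (4x4, takes a point from camera to tool coordinates, whose origin is the TCP and whose axes are the flange's). Camera axes: x right, y down, z forward; pixel columns grow to the right and rows downward; lengths in m; the calibration is good to about 2 mm. A picture is of the moment at which its call begins: read the wrist's pose just before it. There is no depth.
- job.close_job(): hands the job in; it is judged then, once.
The state is a dict: "t": time; "q": joint angles; "dq": joint speeds; "joint_torque": joint torques, N m; "tool_pos": TCP position; "orientation": TCP orientation; "force": force on the tool from outside, world axes, zero at the start; "wrist_torque": the same for the moment, N m; "opening": finger opening in m; "gripper_force": force on a finger pad.
Only numpy, scipy, OpenCV 4.12 (cv2) and the standard library are available. Lean on these libraries where they do the work, as an engineer would, in place of code of your own. Each camera call takes 0.05 s, during which the arm holds its last target. There are 200 camera calls.

## Working session

There is one attempt and no reset: what is moved stays moved. The work goes in short steps, Python scripts to look and compute and a shell command to move; the robot and the scene stay as the last step left them, time stands still between calls to the robot, and variables do not carry over. Pictures are saved under pics/ and viewed, at most 14 in all, crops included, and the job is handed in when it is done.

```bash
ls; mkdir -p pics; python3 - <<'E'
from plant import robot, read_camera
import cv2, numpy as np
print(robot.read_state(), robot.grip_point_offset)
for n in ("top","side"):
    c=read_camera(n); cv2.imwrite(f"pics/{n}0.png",c["image"]); print(n,c["K"],c["D"],c["extrinsics"])
c=read_camera("wrist");print(c["mount"],c["K"],c["D"])
E
```

```text
pics
{'t': 0.0, 'q': array([ 1.01564245e+00,  1.31163281e-01,  1.48927492e+00, -3.26485116e-05,
        1.52303450e+00, -8.54146783e-02]), 'dq': array([-0.00085549, -0.00121164, -0.00126685, -0.00133359,  0.00133222,
        0.00106029]), 'joint_torque': array([-9.36356591e-04, -5.59851301e+01, -4.91752160e+01,  7.66990450e-02,
        3.58949136e-02, -1.41440592e-04]), 'tool_pos': array([0.27128185, 0.53451359, 0.21758861]), 'orientation': array([-7.30966139e-01, -3.05479307e+00,  2.81860696e-03]), 'force': array([-0.07756113, -0.55306249, -0.84572288]), 'wrist_torque': array([-0.02356934,  0.0268323 , -0.00407578]), 'gripper_force': 0.0, 'opening': 0.09309777215136375} 0.0188
top [[544.56923917   0.         308.08111943]
 [  0.         544.56923917 244.04797793]
 [  0.           0.           1.        ]] [-0.02510172  0.          0.          0.          0.        ] [[-0.00299992 -0.99997845 -0.00583885  0.16650375]
 [-0.99500332  0.00356759 -0.09977811  0.55254598]
 [ 0.09979679  0.00551035 -0.99499258  1.74225738]
 [ 0.          0.          0.          1.        ]]
side [[451.6850042    0.         310.73629443]
 [  0.         451.6850042  244.79000362]
 [  0.           0.           1.        ]] [-0.01857128  0.          0.          0.          0.        ] [[ 0.86435415 -0.50239114  0.02224961 -0.41599315]
 [-0.29875643 -0.5485884  -0.78089395  0.30519558]
 [ 0.40452008  0.66832171 -0.62426724  1.22117063]
 [ 0.          0.          0.          1.        ]]
[[-3.86144110e-04 -9.57698636e-01 -2.87772780e-01  8.00381774e-02]
 [ 9.99999925e-01 -3.61556793e-04 -1.38587232e-04 -1.08010014e-03]
 [ 2.86785990e-05 -2.87772812e-01  9.57698704e-01 -1.65775906e-01]
 [ 0.00000000e+00  0.00000000e+00  0.00000000e+00  1.00000000e+00]] [[352.48677085   0.         322.01336018]
 [  0.         352.48677085 240.74984757]
 [  0.           0.           1.        ]] [-0.01685668  0.          0.          0.          0.        ]
```

View pics/top0.png

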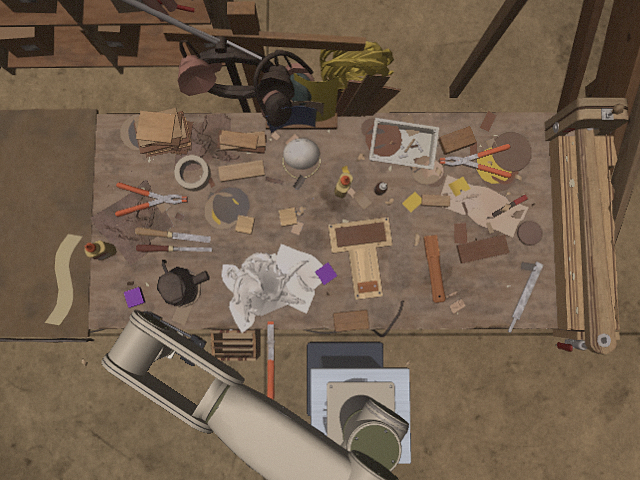

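View pics/side0.png

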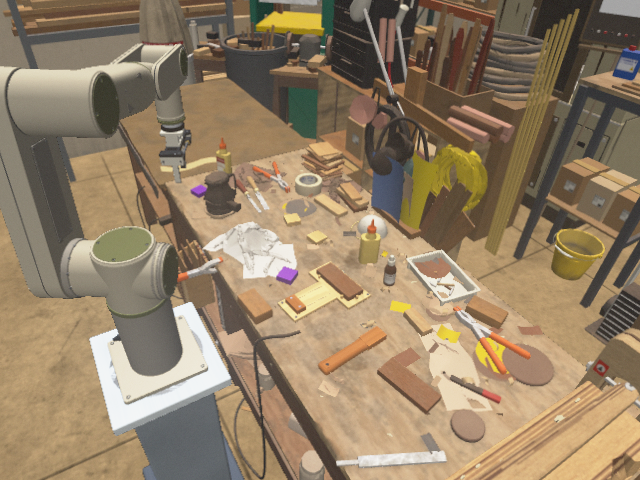

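The top view shows the glue board around (360,255), with its cheek at (361,234). The handle is at (433,268), the top cheek at (482,249), the cores at (244,225) and (289,217), and the spare block at (435,200). The purple blocks are decoys.

```bash
cat > h.py <<'E'
import cv2, numpy as np
from plant import robot, read_camera
from scipy.spatial.transform import Rotation as R
def cam(n):
    s=robot.read_state(); c=read_camera(n)
    if n=="wrist":
        T=np.eye(4);T[:3,:3]=R.from_rotvec(s["orientation"]).as_matrix();T[:3,3]=s["tool_pos"]
        c["T"]=T@c["mount"]
    else: c["T"]=np.linalg.inv(c["extrinsics"])
    return c
def pts(c,uv,z):
    p=cv2.undistortPoints(np.array(uv,float).reshape(-1,1,2),c["K"],c["D"]).reshape(-1,2)
    d=np.c_[p,np.ones(len(p))]@c["T"][:3,:3].T; o=c["T"][:3,3]
    return o+d*((z-o[2])/d[:,2])[:,None]
def proj(c,P):
    E=np.linalg.inv(c["T"]); return cv2.projectPoints(np.array(P,float),cv2.Rodrigues(E[:3,:3])[0],E[:3,3],c["K"],c["D"])[0].reshape(-1,2)
def rect(c,mask,z,seed):
    """component at seed -> world min-area rect at height z: centre, long axis angle deg, sizes mm"""
    n,l,st,ce=cv2.connectedComponentsWithStats(mask.astype(np.uint8)); k=l[seed[1],seed[0]]
    if k==0:
        ys,xs=np.nonzero(l);i=np.argmin((xs-seed[0])**2+(ys-seed[1])**2);k=l[ys[i],xs[i]]
    cs=max(cv2.findContours((l==k).astype(np.uint8),0,1)[0],key=cv2.contourArea)
    P=pts(c,cs,z)[:,:2]*1000
    r=cv2.minAreaRect(P.astype(np.float32)); b=cv2.boxPoints(r); e=[b[1]-b[0],b[2]-b[1]]
    L=max(e,key=np.linalg.norm)
    return np.round(r[0],1),round(float(np.degrees(np.arctan2(L[1],L[0]))%180),1),np.round(sorted(r[1]),1),P
E
python3 - <<'E'
from h import *
c=cam("top"); im=c["image"]
cv2.imwrite("pics/crop1.png",cv2.resize(im[180:320,225:520],None,fx=2.7,fy=2.7,interpolation=cv2.INTER_CUBIC))
hsv=cv2.cvtColor(im,cv2.COLOR_BGR2HSV)
for n,p,z in (("core1",(244,225),.02),("core2",(289,217),.02),("handle",(433,268),.02),("cheekT",(482,249),.018),("cheekB",(361,234),.03),("glue",(343,190),0),("spray",(381,188),0.),("spare",(435,200),.022)):
    print(n,hsv[p[1]-1:p[1]+2,p[0]-1:p[0]+2].mean((0,1)).round(),pts(c,[p],z).round(3)[0])
E
```

```text
core1 [ 16.  98. 166.] [0.617 0.375 0.02 ]
core2 [ 16.  97. 166.] [0.643 0.227 0.02 ]
handle [ 11. 139. 136.] [ 0.474 -0.241  0.02 ]
cheekT [ 10. 107. 105.] [ 0.536 -0.404  0.018]
cheekB [ 10. 107. 104.] [ 0.585 -0.008  0.03 ]
glue [ 20. 104. 175.] [0.737 0.048 0.   ]
spray [ 15.  40. 120.] [ 0.743 -0.079  0.   ]
spare [ 15.  91. 151.] [ 0.698 -0.253  0.022]
```

View pics/crop1.png

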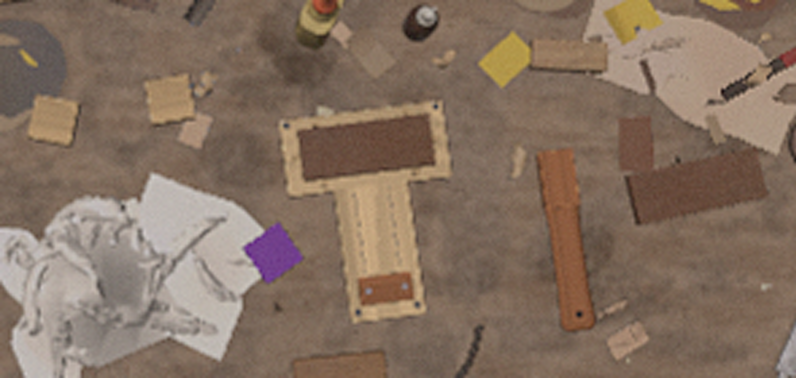

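```bash
python3 - <<'E'
from h import *
c=cam("top"); im=c["image"]; hsv=cv2.cvtColor(im,cv2.COLOR_BGR2HSV).astype(int);H,S,V=hsv[...,0],hsv[...,1],hsv[...,2]
print(hsv[275,400],hsv[225,265],hsv[262,480])
core=(S>85)&(V>135)&(H<22); dark=(S>90)&(V<125)&(H<14); hd=(S>120)&(H<14)
for n,m,p,z in (("core1",core,(244,225),.02),("core2",core,(289,217),.02),("handle",hd,(433,268),.02),("cheekT",dark,(482,249),.018),("cheekB",dark,(361,234),.03)):
    print(n,rect(c,m,z,p)[:3])
m=np.dstack([core,dark,hd])*255
cv2.imwrite("pics/mask1.png",cv2.resize(m[180:320,225:520].astype(np.uint8),None,fx=2.7,fy=2.7,interpolation=0))
E
```

```text
[ 10  58 115] [ 12  77 126] [ 12  85 126]
core1 (array([621.9, 374.9]), 79.4, array([54.6, 55. ]))
core2 (array([645.9, 231.9]), 9.5, array([54. , 54.6]))
handle (array([ 473. , -246.7]), 6.9, array([ 43.2, 217.3]))
cheekT (array([ 568.9, -396.8]), 101.0, array([128.9, 168.8]))
cheekB (array([584.9,  -5.1]), 96.9, array([ 61.7, 158.9]))
```

View pics/mask1.png

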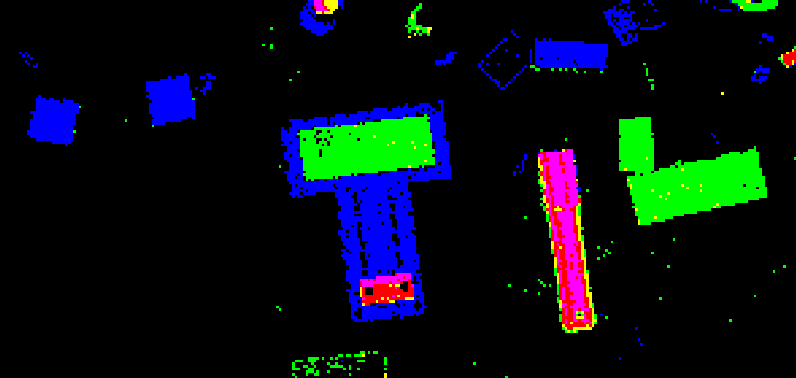

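```bash
python3 -m inch '[202,-781,-50,34,100,202,-781,-50,34,100,202,-781,-50,34,100,202,-781,-50,34,100,202,-781,-50,34,100,202,-781,-50,34,100,202,-781,-50,34,100,202,-781,-50,34,100,202,-781,-50,34,100,202,-781,-50,34,100]' 30
python3 - <<'E'
from h import *
c=cam("top"); hsv=cv2.cvtColor(c["image"],cv2.COLOR_BGR2HSV).astype(int);H,S,V=hsv[...,0],hsv[...,1],hsv[...,2]
dark=((S>90)&(V<125)&(H<14)).astype(np.uint8)
dark[:243,:470]=0; dark[:244]=0 if 0 else dark[:244]
# drop scrap: opening with a kernel wider than the scrap (14 px)
d=cv2.morphologyEx(dark,cv2.MORPH_OPEN,np.ones((3,20),np.uint8))
print(rect(c,d,.018,(482,249))[:3])
E
```

```text
t: 1.08
tool_pos: [0.3748, 0.1346, 0.1932]
orientation: [-0.195, 3.135, 0.0]
force: [1.0, -0.6, 0.2]
opening: 0.093
gripper_force: 0.0
(array([ 536. , -408.8]), 99.8, array([ 61.6, 163.6]))
```

```bash
python3 -m inch '[98,-382,-43,0,100,98,-382,-43,0,100,98,-382,-43,0,100,98,-382,-43,0,100,98,-382,-43,0,100,98,-382,-43,0,100,98,-382,-43,0,100,98,-382,-43,0,100,98,-382,-43,0,100,98,-382,-43,0,100]'
python3 - <<'E'
from h import *
print(robot.read_state()["tool_pos"])
c=cam("wrist"); cv2.imwrite("pics/w1.png",c["image"])
T=cam("top"); im=T["image"]; hsv=cv2.cvtColor(im,cv2.COLOR_BGR2HSV).astype(int);H,S,V=hsv[...,0],hsv[...,1],hsv[...,2]
E
```

```text
t: 1.97
tool_pos: [0.473, -0.2495, 0.1495]
orientation: [0.191, -3.136, 0.002]
force: [0.4, -0.8, 0.0]
opening: 0.093
gripper_force: 0.0
[ 0.47300247 -0.24952205  0.14945237]
```

View pics/w1.png

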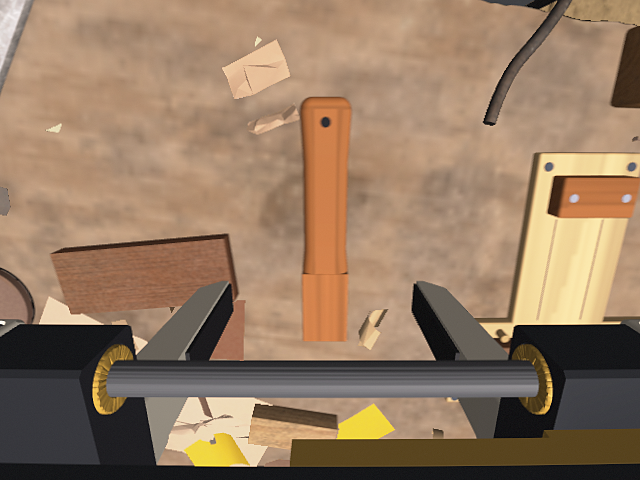

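```bash
python3 - <<'E'
from h import *
c=cam("wrist"); hsv=cv2.cvtColor(c["image"],cv2.COLOR_BGR2HSV).astype(int);H,S,V=hsv[...,0],hsv[...,1],hsv[...,2]
print(hsv[200,325],hsv[200,400],hsv[115,275],hsv[330,373])
m=(S>140)&(H<14); m[:,:290]=0;m[:,360:]=0
o,a,s,P=rect(c,m,.02,(325,200)); print(o,a,s, robot.read_state()["tool_pos"])
y=c_=R.from_rotvec(robot.read_state()["orientation"]).as_matrix()[:,1]; print(np.degrees(np.arctan2(y[1],y[0])))
E
```

```text
[ 12 160 207] [ 14  82 181] [ 14  90 170] [ 17 100 222]
[ 471.9 -247. ] 6.7 [ 41.1 217.4] [ 0.47254955 -0.24667135  0.14940824]
96.92790833561429
```

```bash
python3 -m inch '[0,0,-100,0,100,0,0,-100,0,100,0,0,-100,0,100,0,0,-144,0,100,0,0,-144,0,100,0,0,-144,0,100,0,0,-144,0,20,0,0,-144,0,20,0,0,-144,0,20,0,0,-144,0,20]' 25
python3 -m inch '[0,0,0,0,20,0,0,0,0,20,0,0,0,0,20,0,0,0,0,20,0,0,20,0,20,0,0,40,0,20,0,0,60,0,20]'
```

```text
t: 2.95
tool_pos: [0.4737, -0.2459, 0.0076]
orientation: [-0.194, 3.134, -0.002]
force: [-0.3, 0.9, -0.7]
opening: 0.0713
gripper_force: 0.0
t: 3.53
tool_pos: [0.4722, -0.2454, 0.0663]
orientation: [0.194, -3.134, -0.001]
force: [0.5, -0.7, 0.8]
opening: 0.0242
gripper_force: 0.0
```

```bash
python3 -m inch '[0,0,0,0,75,0,0,0,0,75,0,0,0,0,75,0,0,0,0,75,0,0,0,0,75,0,0,0,0,75,0,0,0,0,75,0,0,-30,0,75,0,0,-61,0,75,0,0,-61,0,75]'
python3 -m inch '[0,0,0,0,20,0,0,0,0,20,0,0,0,0,20,0,0,0,0,20,0,0,0,0,20,0,0,0,0,20,0,0,0,0,20,0,0,0,0,20]'
```

```text
t: 4.37
tool_pos: [0.4713, -0.2448, 0.0013]
orientation: [0.194, -3.133, -0.003]
force: [-0.3, 0.4, -0.2]
opening: 0.0697
gripper_force: 0.0
t: 5.03
tool_pos: [0.4732, -0.2457, 0.0059]
orientation: [-0.194, 3.135, -0.0]
force: [-1.2, 2.1, 5.2]
opening: 0.0381
gripper_force: 25.0
```

```bash
python3 -m inch '[0,0,40,0,20,0,0,80,0,20,0,0,120,0,20,34,232,120,0,20,34,232,120,0,20,34,232,120,0,20,34,232,120,0,20,34,232,120,0,20,34,232,120,0,20,34,232,120,0,20]'
python3 - <<'E'
from h import *
print(robot.read_state()["tool_pos"])
c=cam("wrist"); cv2.imwrite("pics/w2.png",c["image"])
E
```

```text
t: 5.87
tool_pos: [0.5068, -0.0088, 0.125]
orientation: [-0.201, 3.135, 0.003]
force: [-0.6, 0.0, -1.1]
opening: 0.0378
gripper_force: 25.0
[ 0.50684572 -0.00884555  0.12495403]
```

View pics/w2.png

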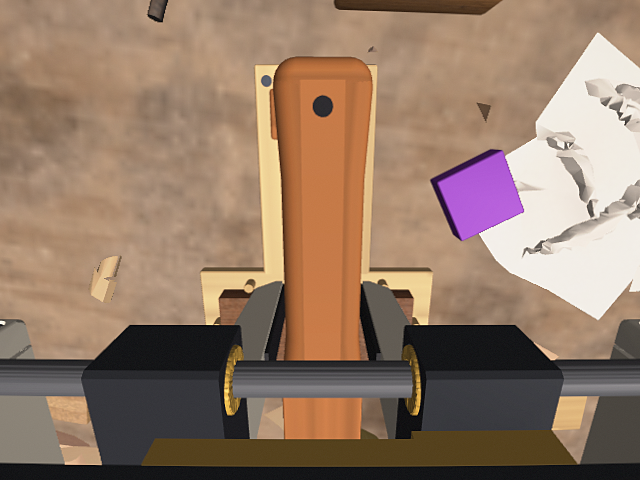

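```bash
python3 - <<'E'
from h import *
c=cam("wrist"); P=pts(c,[(202,268),(432,268),(256,65),(376,65)],.012)*1000; print(P.round(1))
a=(P[0]+P[1])/2; b=(P[2]+P[3])/2; d=a-b; th=np.arctan2(d[1],d[0]); u=np.array([np.cos(th),np.sin(th)])
print("yaw",np.degrees(th),"len",np.hypot(*d[:2])); print("board origin",a[:2]+47*u, b[:2]+207*u)
# butt of the held handle, top at z= tcp+ .015
for k in range(3): print(robot.read_state()["tool_pos"].round(4))
t=robot.read_state()["tool_pos"]
print("butt",pts(c,[(276,100),(371,100)],t[2]+.0145).mean(0)*1000)
T=cam("top"); hsv=cv2.cvtColor(T["image"],cv2.COLOR_BGR2HSV).astype(int)
E
```

```text
[[ 546.5 -109.5   12. ]
 [ 521.8   83.7   12. ]
 [ 384.6  -75.8   12. ]
 [ 373.6   10.    12. ]]
yaw 7.333885538583193 len 156.37385399866918
board origin [580.79802359  -6.92222256] [584.39450453  -6.45934065]
[ 0.5066 -0.0127  0.1248]
[ 0.5066 -0.0127  0.1248]
[ 0.5066 -0.0127  0.1248]
butt [413.28204282 -23.58725911 139.3479326 ]
```

```bash
python3 -m inch '[1,-2,-40,0,20,1,-2,-70,0,20,1,-2,-80,0,20,1,-2,-84,0,20,1,-2,-88,0,20,1,-2,-88,0,20,1,-2,-88,0,20]'
```

```text
t: 6.6
tool_pos: [0.5091, -0.0161, 0.0388]
orientation: [-0.193, 3.133, -0.001]
force: [0.5, -0.1, -1.2]
opening: 0.0378
gripper_force: 25.0
```

```bash
python3 -m inch '[0,0,0,0,20,0,0,-1,0,20,0,0,-1,0,20,0,0,-1,0,20]'
```

```text
t: 6.93
tool_pos: [0.5081, -0.0156, 0.0366]
orientation: [-0.194, 3.135, -0.0]
force: [-0.5, -0.8, -1.1]
opening: 0.038
gripper_force: 25.0
```

```bash
python3 -m inch '[0,0,-1,0,20,0,0,-2,0,20,0,0,-2,0,20]'; python3 -m inch '[0,0,0,0,80,0,0,0,0,80,0,0,0,0,80,0,0,0,0,80,0,0,0,0,80,0,0,0,0,80,0,0,40,0,80,0,0,80,0,80,0,0,120,0,80,0,0,120,0,80]'
```

```text
t: 7.18
tool_pos: [0.5082, -0.0156, 0.0358]
orientation: [-0.194, 3.135, -0.0]
force: [-8.1, 0.5, 14.7]
opening: 0.0377
gripper_force: 25.0
t: 8.02
tool_pos: [0.5127, -0.0163, 0.1634]
orientation: [-0.193, 3.123, -0.004]
force: [1.5, -0.6, 1.1]
opening: 0.0745
gripper_force: 0.0
```

```bash
python3 -m inch '[20,80,0,-25,100,60,160,0,-40,100,139,248,0,-87,100,139,248,0,-87,100,139,248,-10,-87,100,139,248,-10,-87,100,139,248,-10,-87,100,139,248,-10,-87,100,139,248,-10,-87,100,139,248,-10,-87,100]'
python3 -m inch '[0,0,0,-17,100,0,0,0,-17,100,0,0,0,-17,100,0,0,0,-17,100,0,0,0,-17,100]'
python3 - <<'E'
from h import *
c=cam("wrist"); cv2.imwrite("pics/w3.png",c["image"]); s=robot.read_state()
y=R.from_rotvec(s["orientation"]).as_matrix()[:,1]; print(s["tool_pos"],np.degrees(np.arctan2(y[1],y[0])))
c=cam("top"); im=c["image"]
hsv=cv2.cvtColor(im,cv2.COLOR_BGR2HSV).astype(int);H,S,V=hsv[...,0],hsv[...,1],hsv[...,2]
m=(S>120)&(H<14)&(V>118); o,a,sz,P=rect(c,m,.05,(367,265)); print(o,a,sz)
cv2.imwrite("pics/crop2.png",cv2.resize(im[190:310,300:440],None,fx=5,fy=5,interpolation=cv2.INTER_CUBIC))
E
```

```text
t: 8.85
tool_pos: [0.6466, 0.2334, 0.1423]
orientation: [-1.648, -2.673, 0.002]
force: [-0.4, -0.6, 1.1]
opening: 0.0927
gripper_force: 0.0
t: 9.27
tool_pos: [0.6468, 0.2323, 0.1437]
orientation: [-2.017, -2.408, 0.001]
force: [0.2, -0.1, -0.6]
opening: 0.0927
gripper_force: 0.0
[0.64673761 0.23229517 0.14378468] 10.09886902438098
[506.7 -14.3] 2.6 [ 48.1 218.1]
```

View pics/w3.png

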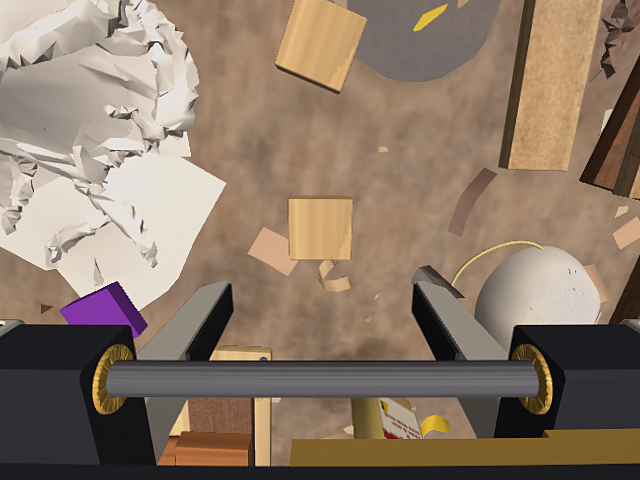

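View pics/crop2.png

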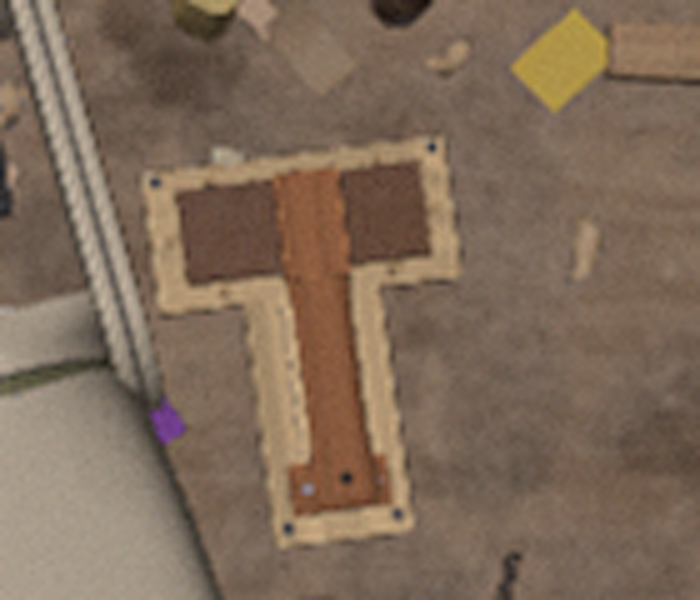

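```bash
python3 - <<'E'
from h import *
c=cam("top"); im=c["image"]; hsv=cv2.cvtColor(im,cv2.COLOR_BGR2HSV).astype(int);H,S,V=hsv[...,0],hsv[...,1],hsv[...,2]
m=(S>125)&(H<14)&(V>122); l=cv2.connectedComponents(m.astype(np.uint8))[1]
# board frame from top at start
o0=np.array([584.9,-5.1]); th=np.radians(7.0); B=np.array([[np.cos(th),np.sin(th)],[-np.sin(th),np.cos(th)]])
ys,xs=np.nonzero(m&(np.indices(m.shape)[1]>345)&(np.indices(m.shape)[1]<385)&(np.indices(m.shape)[0]>215)&(np.indices(m.shape)[0]<292))
P=(pts(c,np.c_[xs,ys],.05)[:,:2]*1000-o0)@B.T
for a in range(-150,40,20):
    q=P[(P[:,0]>a-10)&(P[:,0]<a+10),1]
    if len(q): print(a,len(q),np.percentile(q,[3,97]).round(1),q.mean().round(1))
print("x max",np.percentile(P[:,0],[0,1,99,100]))
dark=(S>90)&(V<125)&(H<14)
ys,xs=np.nonzero(dark[222:250,325:400]); Q=(pts(c,np.c_[xs+325,ys+222],.03)[:,:2]*1000-o0)@B.T; print("cheek",np.percentile(Q,[1,99],axis=0))
w=cam("wrist"); hs=cv2.cvtColor(w["image"],cv2.COLOR_BGR2HSV).astype(int);H,S,V=hs[...,0],hs[...,1],hs[...,2]
print(hs[230,320],hs[160,320],hs[250,270],hs[45,320])
mm=(S>85)&(V>190)&(H>12)&(H<22); mm=cv2.morphologyEx(mm.astype(np.uint8),cv2.MORPH_OPEN,np.ones((9,9),np.uint8))
for p in ((320,225),(320,45)): print(rect(w,mm,.02,p)[:3])
E
```

```text
-150 65 [-15.6  27.4] 1.3
-130 60 [-13.5  14.3] 0.4
-110 57 [-13.9  13.6] -0.2
-90 58 [-13.7  14.7] -0.0
-70 57 [-13.6  13.6] 0.1
-50 58 [-13.5  15. ] 0.6
-30 72 [-21.8  15.2] -4.0
-10 79 [-22.5  15.4] -3.6
10 77 [-23.1  14.6] -4.0
30 40 [-23.   15.3] -3.8
x max [-186.44519782 -182.73696545   28.33900505   30.75329604]
cheek [[-44.25586736 -78.0456992 ]
 [ 30.37768945  78.43789023]]
[ 17 114 217] [ 14  90 167] [ 13  93 213] [ 17 116 214]
(array([629.8, 225.6]), 10.0, array([64. , 83.2]))
(array([619.2, 375.7]), 168.6, array([52.4, 52.7]))
```

```bash
python3 - <<'E'
from h import *
w=cam("wrist"); hs=cv2.cvtColor(w["image"],cv2.COLOR_BGR2HSV).astype(int);H,S,V=hs[...,0],hs[...,1],hs[...,2]
mm=(S>97)&(V>190)&(H>14)&(H<22); mm[262:]=0; mm=cv2.morphologyEx(mm.astype(np.uint8),cv2.MORPH_OPEN,np.ones((9,9),np.uint8))
print(rect(w,mm,.02,(320,225))[:3],pts(w,[(288,197),(352,197),(352,260),(289,260)],.02)*1000)
E
```

```text
(array([643.9, 234.2]), 10.0, array([51.9, 52.4])) [[613.38432574 256.88047938  20.        ]
 [665.57648051 266.0994819   20.        ]
 [676.5393757  211.79718983  20.        ]
 [622.36795675 202.22413676  20.        ]]
```

```bash
python3 -m inch '[-2,2,-40,0,100,-2,2,-80,0,100,-2,2,-120,0,100,-2,2,-138,0,100,-2,2,-138,0,100,-2,2,-138,0,45,-2,2,-138,0,45,-2,2,-138,0,45,-2,2,-138,0,45,-2,2,-138,0,45]' 25
python3 -m inch '[0,0,0,0,45,0,0,0,0,45,0,0,0,0,45,0,0,0,0,45,0,0,0,0,45,0,0,0,0,45]'
```

```text
t: 10.35
tool_pos: [0.6451, 0.2344, 0.0067]
orientation: [2.02, 2.406, 0.001]
force: [-0.3, 0.1, 0.3]
opening: 0.0643
gripper_force: 0.0
t: 10.85
tool_pos: [0.645, 0.2344, 0.0065]
orientation: [2.02, 2.406, 0.0]
force: [-1.6, 0.6, 3.5]
opening: 0.0537
gripper_force: 25.0
```

```bash
python3 -m inch '[0,0,40,0,45,0,0,80,0,45,-67,-189,80,-3,45,-67,-189,80,-3,45,-67,-189,80,-3,45,-67,-189,80,-3,45,-67,-189,80,-3,45,-67,-189,80,-3,45,-67,-189,80,-3,45,-67,-189,80,-3,45]'
python3 - <<'E'
from h import *
c=cam("wrist"); cv2.imwrite("pics/w4.png",c["image"]); s=robot.read_state()
y=R.from_rotvec(s["orientation"]).as_matrix()[:,1]; print(s["tool_pos"],s["opening"],np.degrees(np.arctan2(y[1],y[0])))
E
```

```text
t: 11.68
tool_pos: [0.578, 0.0455, 0.0863]
orientation: [-2.083, -2.351, -0.001]
force: [0.1, -0.3, -0.5]
opening: 0.0537
gripper_force: 25.0
[0.57815318 0.04606303 0.08624225] 0.053556116176776525 6.984206652335622
```

View pics/w4.png

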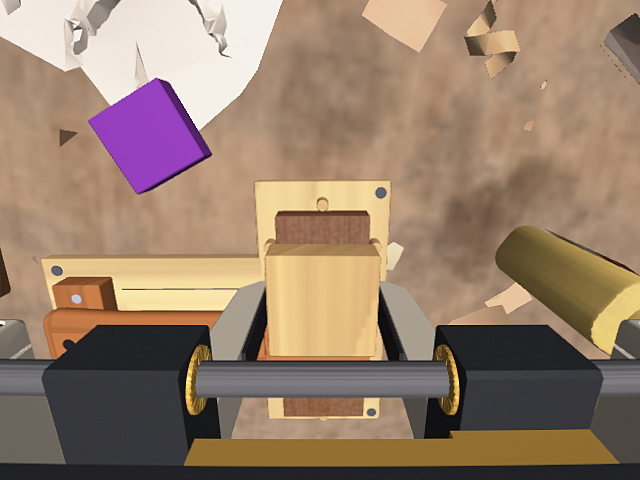

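```bash
python3 - <<'E'
from h import *
c=cam("wrist"); P=pts(c,[(276,211),(370,211)],.03)*1000; Q=pts(c,[(267,248),(381,246),(267,355),(381,357)],.0998)*1000; b=pts(c,[(256,181),(390,181)],.012)*1000
o=np.array([584.6,-5.5]); th=np.radians(7); B=np.array([[np.cos(th),np.sin(th)],[-np.sin(th),np.cos(th)]])
for n,x in (("cheek",P),("core",Q),("board",b)): print(n,((x[:,:2]-o)@B.T).round(1).tolist())
E
```

```text
cheek [[-30.0, 84.5], [30.3, 84.4]]
core [[-25.5, 82.1], [26.2, 83.0], [-28.1, 25.8], [29.1, 24.6]]
board [[-45.2, 101.4], [45.6, 101.3]]
```

```bash
python3 -m inch '[0,0,-30,0,45,0,0,-44,0,45,0,0,-47,0,45,0,0,-49,0,45,0,0,-49,0,45,0,0,-50,0,45,0,0,-50,0,45]'
```

```text
t: 12.37
tool_pos: [0.5786, 0.0456, 0.0371]
orientation: [2.081, 2.352, 0.002]
force: [-0.0, -0.5, -0.7]
opening: 0.0539
gripper_force: 25.0
```

```bash
python3 -m inch '[0,0,-1,0,45,0,0,-1,0,45,0,0,-1,0,45]'; python3 -m inch '[0,0,0,0,80,0,0,0,0,80,0,0,0,0,80,0,0,0,0,80,0,0,0,0,80,0,0,40,0,80,0,0,80,0,80,0,0,120,0,80,0,0,120,0,80]'
python3 - <<'E'
from h import *
c=cam("top"); hsv=cv2.cvtColor(c["image"],cv2.COLOR_BGR2HSV).astype(int);H,S,V=hsv[...,0],hsv[...,1],hsv[...,2]
core=(S>85)&(V>135)&(H<22); print(rect(c,core,.02,(244,225))[:3])
E
```

```text
t: 12.62
tool_pos: [0.5787, 0.0454, 0.0364]
orientation: [2.081, 2.351, 0.002]
force: [-0.3, 1.3, 6.1]
opening: 0.0538
gripper_force: 25.0
t: 13.37
tool_pos: [0.5829, 0.0453, 0.1651]
orientation: [2.075, 2.345, 0.014]
force: [1.2, -1.0, 0.8]
opening: 0.0743
gripper_force: 0.0
(array([621.3, 374.4]), 169.4, array([53.7, 53.7]))
```

```bash
python3 -m inch '[42,330,0,-18,100,42,330,0,-18,100,42,330,0,-18,100,42,330,0,-18,100,42,330,-10,-18,100,42,330,-20,-18,100,42,330,-20,-18,100,42,330,-20,-18,100,42,330,-20,-18,100,42,330,-20,-18,100]'
python3 - <<'E'
from h import *
w=cam("wrist"); hs=cv2.cvtColor(w["image"],cv2.COLOR_BGR2HSV).astype(int);H,S,V=hs[...,0],hs[...,1],hs[...,2]
mm=(S>97)&(V>180)&(H>14)&(H<22); mm=cv2.morphologyEx(mm.astype(np.uint8),cv2.MORPH_OPEN,np.ones((9,9),np.uint8))
s=robot.read_state(); y=R.from_rotvec(s["orientation"]).as_matrix()[:,1]; print(s["tool_pos"],np.degrees(np.arctan2(y[1],y[0])))
print(rect(w,mm,.02,tuple(proj(w,[(.621,.375,.02)])[0].astype(int)))[:3])
c=cam("top"); cv2.imwrite("pics/crop3.png",cv2.resize(c["image"][190:310,300:440],None,fx=5,fy=5,interpolation=cv2.INTER_CUBIC))
E
```

```text
t: 14.25
tool_pos: [0.6178, 0.3777, 0.1314]
orientation: [-2.42, -2.001, 0.007]
force: [-0.0, -0.7, -0.6]
opening: 0.0928
gripper_force: 0.0
[0.61856795 0.375783   0.13253939] -10.909885183936593
(array([619.1, 376. ]), 169.3, array([52. , 53.8]))
```

View pics/crop3.png

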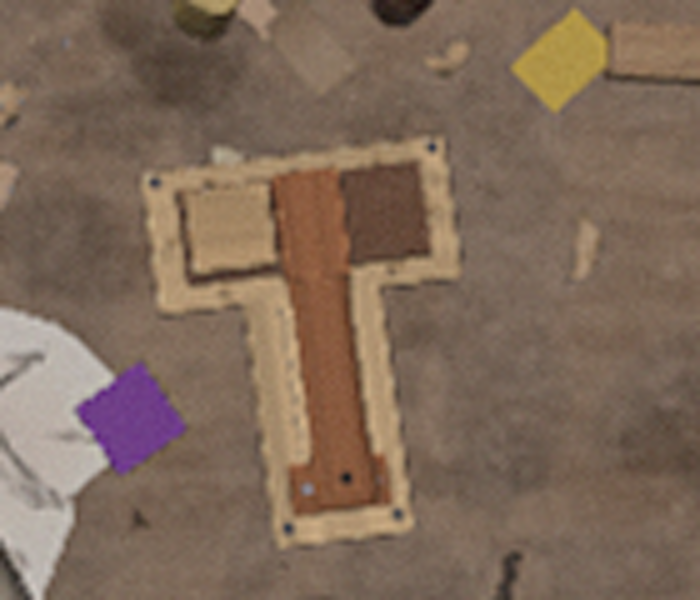

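The first core sits flat left of the handle, at crop (230,228), square and inside the cheek. The free right side is around crop (390,210). Next I pick the other core.

```bash
python3 -m inch '[0,0,-40,0,100,0,0,-80,0,100,0,0,-115,0,100,0,0,-126,0,100,0,0,-126,0,100,0,0,-126,0,45,0,0,-126,0,45,0,0,-126,0,45,0,0,-126,0,45,0,0,-126,0,45]' 25
python3 -m inch '[0,0,0,0,45,0,0,0,0,45,0,0,0,0,45,0,0,0,0,45,0,0,0,0,45,0,0,0,0,45]'
python3 - <<'E'
from h import *
# cheek's right end and handle, board frame, from the top view
c=cam("top"); hsv=cv2.cvtColor(c["image"],cv2.COLOR_BGR2HSV).astype(int);H,S,V=hsv[...,0],hsv[...,1],hsv[...,2]
o=np.array([584.6,-5.5]); th=np.radians(7); B=np.array([[np.cos(th),np.sin(th)],[-np.sin(th),np.cos(th)]])
f=lambda x,y:(190+y/5,300+x/5)
for n,uv,z in (("sq end L/R",[(279,220),(347,215)],.05),("cheek R",[(423,165),(430,255)],.03),("core L",[(187,230),(273,224)],.05)):
    P=pts(c,[(300+x/5,190+y/5) for x,y in uv],z)[:,:2]*1000; print(n,((P-o)@B.T).round(1).tolist())
E
```

```text
t: 15.18
tool_pos: [0.6211, 0.376, 0.0115]
orientation: [2.424, 1.997, 0.005]
force: [-0.1, -0.4, 0.5]
opening: 0.0639
gripper_force: 0.0
t: 15.68
tool_pos: [0.6202, 0.3757, 0.01]
orientation: [2.424, 1.998, 0.001]
force: [-1.1, -0.8, 4.6]
opening: 0.0535
gripper_force: 25.0
sq end L/R [[0.2, 16.6], [-2.0, -27.2]]
cheek R [[26.4, -83.3], [-32.6, -79.6]]
core L [[1.2, 76.2], [-1.8, 20.8]]
```

```bash
python3 -m inch '[0,0,40,0,45,0,0,80,0,45,-20,-20,110,18,45,-60,-330,120,18,45,-60,-330,120,18,45,-60,-330,120,18,45,-60,-330,120,18,45,-60,-330,120,18,45,-60,-330,120,18,45,-60,-330,120,18,45]'
python3 -m inch '[-10,-80,0,0,45,-10,-120,0,0,45,20,-210,0,0,45,20,-210,0,0,45,20,-210,0,0,45,20,-210,0,0,45,20,-210,0,0,45]'
python3 - <<'E'
from h import *
c=cam("wrist"); cv2.imwrite("pics/w5.png",c["image"]); s=robot.read_state()
y=R.from_rotvec(s["orientation"]).as_matrix()[:,1]; print(s["tool_pos"],s["opening"],np.degrees(np.arctan2(y[1],y[0])))
E
```

```text
t: 16.57
tool_pos: [0.5616, 0.0645, 0.1282]
orientation: [-2.082, -2.353, 0.0]
force: [0.7, -0.2, -1.2]
opening: 0.0535
gripper_force: 25.0
t: 17.15
tool_pos: [0.5823, -0.1464, 0.128]
orientation: [-2.087, -2.348, 0.001]
force: [0.6, 0.5, -1.3]
opening: 0.0537
gripper_force: 25.0
[ 0.58209348 -0.14435791  0.12788341] 0.05364039852162199 6.837289170090738
```

View pics/w5.png

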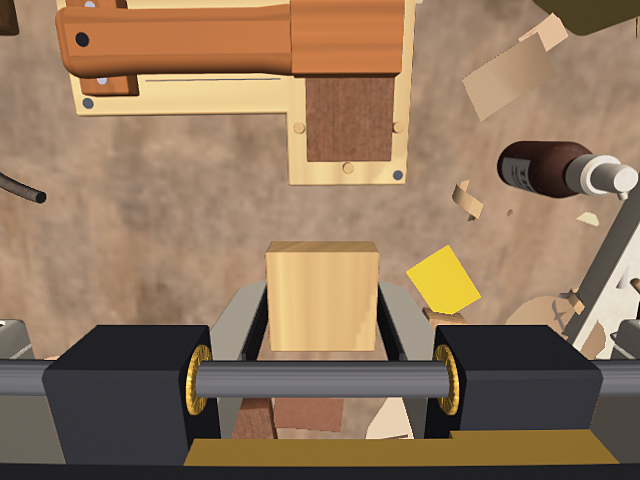

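```bash
python3 - <<'E'
from h import *
c=cam("wrist")
o=np.array([584.6,-5.5]); th=np.radians(7); B=np.array([[np.cos(th),np.sin(th)],[-np.sin(th),np.cos(th)]])
g=lambda uv,z:((pts(c,uv,z)[:,:2]*1000-o)@B.T).round(1).tolist()
print("handle base",g([(305,76),(398,74)],.03)); print("cheek end",g([(307,161),(393,161)],.03)); print("board end",g([(290,183),(405,184)],.012))
t=robot.read_state()["tool_pos"]; print("held core top",g([(267,246),(379,246),(267,350),(378,350)],t[2]+.01),"tcp",(t[:2]*1000-o)@B.T)
E
```

```text
handle base [[-31.2, -19.1], [32.7, -18.0]]
cheek end [[-30.7, -76.4], [32.3, -76.6]]
board end [[-45.3, -94.7], [46.3, -95.8]]
held core top [[-45.2, -107.6], [6.7, -107.7], [-47.9, -163.2], [8.7, -163.3]] tcp [ -19.32842217 -136.26099324]
```

```bash
python3 -m inch '[9,88,0,0,45,9,88,0,0,45,9,88,-30,0,45,9,88,-60,0,45,9,88,-80,0,45,9,88,-84,0,45,9,88,-86,0,45,9,88,-86,0,45,9,88,-87,0,45,9,88,-87,0,45]'
```

```text
t: 18.08
tool_pos: [0.5915, -0.0531, 0.0432]
orientation: [-2.079, -2.355, -0.001]
force: [-5.6, 3.4, 9.3]
opening: 0.0538
gripper_force: 25.0
```

```bash
python3 - <<'E'
from h import *
c=cam("wrist"); cv2.imwrite("pics/w6.png",c["image"][150:420,150:500]); s=robot.read_state(); print(s["tool_pos"],s["force"])
E
```

```text
[ 0.59150859 -0.0530836   0.0431341 ] [-4.29776501  3.67362091 11.19376598]
```

View pics/w6.png

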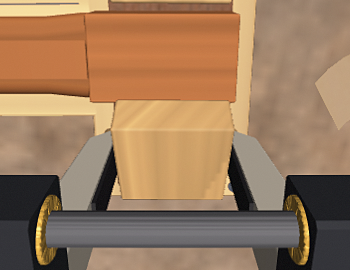

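```bash
python3 -m inch '[0,0,15,0,45,0,-5,25,0,45,0,-5,25,0,45,0,-5,25,0,45,0,-5,15,0,45,0,-5,8,0,45,0,-5,5,0,45,0,-5,5,0,45]' 12
python3 - <<'E'
from h import *
c=cam("wrist"); cv2.imwrite("pics/w7.png",c["image"][100:420,150:500]); s=robot.read_state(); print(s["tool_pos"],s["force"])
E
```

```text
t: 18.8
tool_pos: [0.5899, -0.0604, 0.044]
orientation: [-2.08, -2.35, 0.003]
force: [-0.3, 0.8, 0.3]
opening: 0.0538
gripper_force: 12.0
[ 0.59036588 -0.06055149  0.04482998] [-0.35228177 -0.87544063  0.23050542]
```

View pics/w7.png

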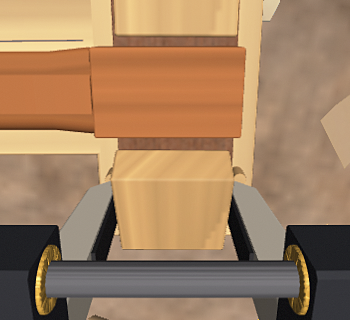

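```bash
python3 -m inch '[0,0,-2,0,45,0,0,-3,0,45,0,0,-4,0,45,0,0,-5,0,45,0,0,-6,0,45,0,0,-6,0,45]' 8
python3 - <<'E'
from h import *
c=cam("wrist"); cv2.imwrite("pics/w8.png",c["image"][100:420,150:500]); s=robot.read_state(); print(s["tool_pos"],s["force"])
E
```

```text
t: 19.35
tool_pos: [0.592, -0.0605, 0.041]
orientation: [2.082, 2.352, 0.001]
force: [-0.7, 2.8, 4.1]
opening: 0.054
gripper_force: 8.0
[ 0.5919829  -0.06060545  0.04094797] [0.30918719 2.76674075 4.01794982]
```

View pics/w8.png

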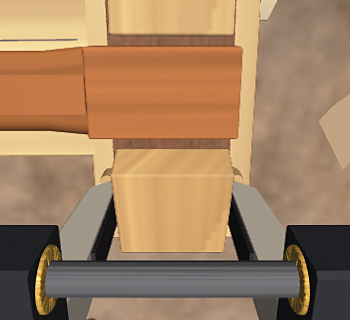

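```bash
python3 -m inch '[0,0,-1,0,45,0,0,-2,0,45,0,0,-2,0,45,0,0,-2,0,80,0,0,-2,0,80,0,0,-2,0,80,0,0,-2,0,80,0,0,-2,0,80,0,0,-2,0,80,0,0,20,0,80]' 8
python3 -m inch '[0,0,40,0,80,0,0,80,0,80,0,-40,100,0,90,0,-90,100,0,90,0,-90,100,0,90,0,-90,100,0,90]'
python3 - <<'E'
from h import *
c=cam("wrist"); cv2.imwrite("pics/w9.png",c["image"]); s=robot.read_state(); print(s["tool_pos"],s["force"])
np.save("w9.npy",c["T"])
E
```

```text
t: 20.23
tool_pos: [0.5879, -0.0602, 0.0559]
orientation: [-2.078, -2.347, 0.007]
force: [-0.7, 0.1, -1.2]
opening: 0.0745
gripper_force: 0.0
t: 20.73
tool_pos: [0.5914, -0.1541, 0.161]
orientation: [2.086, 2.347, -0.001]
force: [0.0, -0.2, -0.2]
opening: 0.0836
gripper_force: 0.0
[ 0.59112349 -0.15205646  0.16015937] [0.56994431 0.01882387 0.69963434]
```

View pics/w9.png

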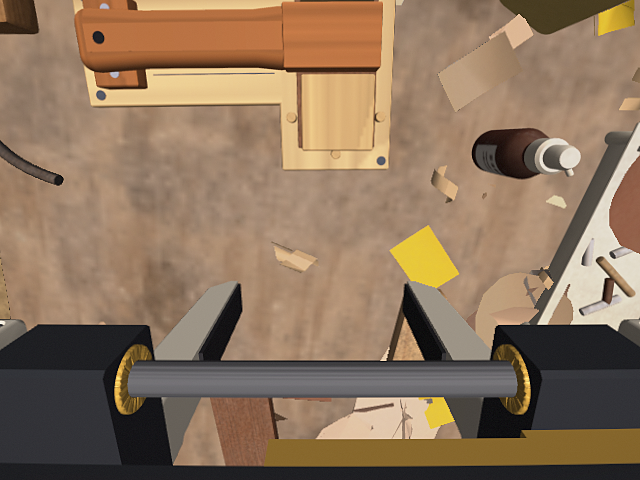

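```bash
python3 - <<'E'
from h import *
c=cam("wrist")
o=np.array([584.6,-5.5]); th=np.radians(7); B=np.array([[np.cos(th),np.sin(th)],[-np.sin(th),np.cos(th)]])
g=lambda uv,z:((pts(c,uv,z)[:,:2]*1000-o)@B.T).round(1).tolist()
print("handle",g([(330,3),(330,70)],.05),g([(97,37),(380,37)],.05),g([(85,37)],.05)); print("core",g([(302,150),(374,150),(302,74),(376,74)],.05)); print("board end",g([(283,168),(388,168)],.012))
print("handle shaft edges (140mm back)",g([(120,10),(120,70)],.05))
t=cam("top"); cv2.imwrite("pics/crop5.png",cv2.resize(t["image"][190:310,300:440],None,fx=5,fy=5,interpolation=cv2.INTER_CUBIC))
E
```

```text
handle [[-5.7, 19.9], [-5.6, -22.2]] [[-169.8, 0.6], [29.3, -1.1]] [[-178.4, 0.7]]
core [[-26.8, -77.9], [27.9, -78.0], [-25.8, -24.8], [27.4, -25.0]]
board end [[-45.9, -94.6], [46.2, -94.9]]
handle shaft edges (140mm back) [[-150.8, 17.1], [-156.8, -21.0]]
```

View pics/crop5.png

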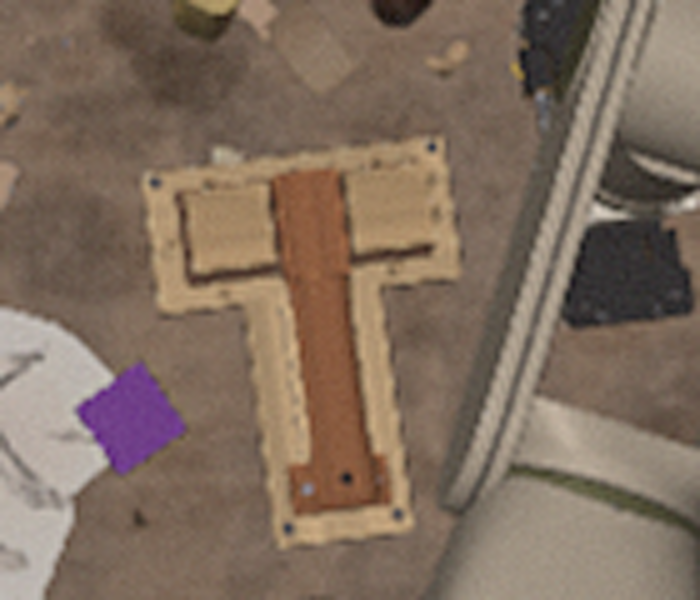

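Both cores lie flat on either side of the handle, at crop (230,228) and (392,212), and the handle lies along the stem. Next is the top cheek.

```bash
python3 -m inch '[-55,-257,-10,4,100,-55,-257,-10,4,100,-55,-257,-10,4,100,-55,-257,-10,4,100,-55,-257,-10,4,100,-55,-257,-10,4,100,-55,-257,-10,4,100,-55,-257,-10,4,100,-55,-257,-10,4,100]' 30
python3 - <<'E'
from h import *
c=cam("wrist"); cv2.imwrite("pics/w10.png",c["image"]); s=robot.read_state()
y=R.from_rotvec(s["orientation"]).as_matrix()[:,1]; print(s["tool_pos"],np.degrees(np.arctan2(y[1],y[0])))
print(proj(c,[(.536,-.409,.018)]))
hs=cv2.cvtColor(c["image"],cv2.COLOR_BGR2HSV).astype(int); u,v=proj(c,[(.536,-.409,.018)])[0].astype(int); print(hs[v,u])
E
```

```text
t: 21.63
tool_pos: [0.5366, -0.4066, 0.1495]
orientation: [-1.998, -2.422, -0.001]
force: [-0.2, 0.9, -0.0]
opening: 0.093
gripper_force: 0.0
[ 0.53705355 -0.40583211  0.14974761] 11.02480221948611
[[321.4571601 232.4955794]]
[ 11 121 135]
```

View pics/w10.png

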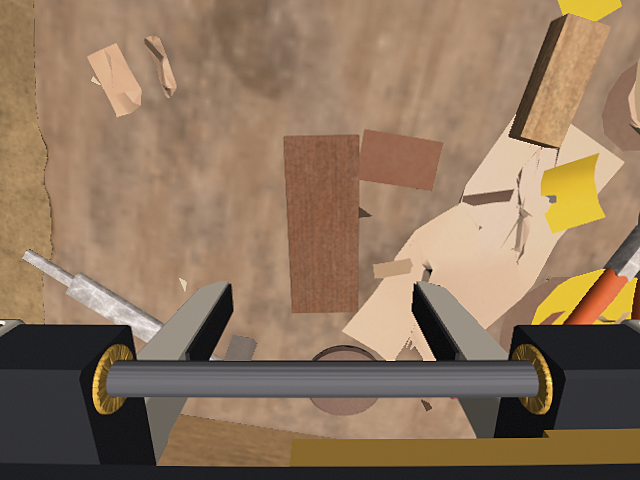

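```bash
python3 - <<'E'
from h import *
c=cam("wrist"); P=pts(c,[(284,135),(359,134),(358,312),(292,313)],.018)*1000; print(P.round(1),P.mean(0))
l=(P[0]+P[1]-P[2]-P[3])/2; w=(P[1]+P[2]-P[0]-P[3])/2; print(np.degrees(np.arctan2(l[1],l[0])),np.linalg.norm(l),np.degrees(np.arctan2(w[1],w[0])),np.linalg.norm(w)); print(robot.read_state()["tool_pos"])
E
```

```text
[[ 491.1 -333.7   18. ]
 [ 550.6 -321.4   18. ]
 [ 584.9 -477.7   18. ]
 [ 524.3 -490.6   18. ]] [ 537.72515581 -405.85823581   18.        ]
102.15426367270763 160.16442202893228 11.858408314686072 61.3689957461448
[ 0.53731425 -0.4055334   0.15001043]
```

```bash
python3 -m inch '[4,-20,-40,1,100,4,-20,-80,1,100,4,-20,-120,1,100,4,-20,-144,1,100,4,-20,-144,1,100,4,-20,-144,1,50,4,-20,-144,1,50,4,-20,-144,1,50,4,-20,-144,1,50,4,-20,-144,1,50]' 45
python3 -m inch '[0,0,0,0,50,0,0,0,0,50,0,0,0,0,50,0,0,0,0,50]'
python3 -m inch '[0,0,30,0,50,0,0,65,0,50,0,0,100,0,50,0,0,130,0,50,0,0,130,0,50,0,0,130,0,50]'
python3 - <<'E'
from h import *
c=cam("wrist"); s=robot.read_state(); z=s["tool_pos"][2]
hs=cv2.cvtColor(c["image"],cv2.COLOR_BGR2HSV).astype(int);H,S,V=hs[...,0],hs[...,1],hs[...,2]
y=R.from_rotvec(s["orientation"]).as_matrix()[:,1]; print(s["tool_pos"],np.degrees(np.arctan2(y[1],y[0])))
q=(s["tool_pos"]+[0,0,.013]+.05*np.array([-y[1],y[0],0])); u,v=proj(c,[q])[0].astype(int); print(u,v,hs[v,u])
m=(S>105)&(H<15)&(V>hs[v,u,2]-35)&(V<hs[v,u,2]+35); m=cv2.morphologyEx(m.astype(np.uint8),cv2.MORPH_OPEN,np.ones((9,9)))
k=cv2.connectedComponents(m)[1]; k=k==k[v,u]; k[330:]=0
for r in range(60,330,20):
    x=np.nonzero(k[r])[0]
    if len(x): print(r,x.min(),x.max(),end="; ")
E
```

```text
t: 22.57
tool_pos: [0.5409, -0.4274, 0.007]
orientation: [1.977, 2.441, -0.0]
force: [0.3, -0.5, 0.0]
opening: 0.064
gripper_force: 0.0
t: 22.9
tool_pos: [0.5408, -0.4277, 0.007]
orientation: [1.977, 2.441, 0.001]
force: [0.3, 3.0, 4.1]
opening: 0.0614
gripper_force: 45.0
t: 23.4
tool_pos: [0.5417, -0.4293, 0.1395]
orientation: [1.975, 2.437, -0.001]
force: [-0.3, -0.1, -2.1]
opening: 0.0616
gripper_force: 45.0
[ 0.54045631 -0.42814819  0.13662758] 11.955087741190654
321 200 [ 11 129 158]
80 249 288; 100 249 397; 120 250 448; 140 251 443; 160 252 438; 180 253 392; 200 254 391; 220 255 389; 240 257 389; 260 258 387; 280 259 386; 300 260 384; 320 261 383;
```

```bash
python3 -m inch '[47,401,0,-5,50,47,401,0,-5,50,47,401,0,-5,50,47,401,0,-5,50,47,401,0,-5,50,47,401,0,-5,50,47,401,0,-5,50,47,401,0,-5,50,47,401,0,-5,50,47,401,0,-5,50]'
python3 -m inch '[0,0,0,0,50,0,0,0,0,50,0,0,0,0,50]'
python3 - <<'E'
from h import *
c=cam("wrist"); s=robot.read_state(); t=s["tool_pos"]; y=R.from_rotvec(s["orientation"]).as_matrix()[:,1]; print(t,np.degrees(np.arctan2(y[1],y[0])))
hs=cv2.cvtColor(c["image"],cv2.COLOR_BGR2HSV).astype(int);H,S,V=hs[...,0],hs[...,1],hs[...,2]
print([hs[r,320].tolist() for r in (30,60,90,120,160,200,240)])
m=(S>105)&(H<14)&(V<185); k=cv2.connectedComponents(cv2.morphologyEx(m.astype(np.uint8),cv2.MORPH_OPEN,np.ones((9,9))))[1]; k=k==k[200,320]
for r in range(40,330,20):
    x=np.nonzero(k[r])[0]
    if len(x): print(r,x.min(),x.max(),end="; ")
print(np.nonzero(k[:,320])[0].min(), np.nonzero(k[:,270])[0].min(), np.nonzero(k[:,370])[0].min())
E
```

```text
t: 24.28
tool_pos: [0.5856, -0.0231, 0.1335]
orientation: [-2.078, -2.35, 0.003]
force: [0.3, -0.0, -1.2]
opening: 0.0613
gripper_force: 45.0
t: 24.53
tool_pos: [0.5863, -0.0272, 0.1344]
orientation: [-2.08, -2.351, 0.004]
force: [0.4, -0.1, -1.0]
opening: 0.0617
gripper_force: 45.0
[ 0.58651542 -0.02779683  0.13487208] 6.927470195484725
[[14, 89, 158], [13, 96, 168], [11, 125, 167], [11, 128, 167], [10, 127, 162], [11, 130, 169], [11, 131, 161]]
100 248 397; 120 249 395; 140 250 394; 160 251 393; 180 253 392; 200 253 391; 220 255 390; 240 255 389; 260 257 387; 280 258 386; 300 259 385; 320 260 383; 81 81 81
```

```bash
python3 - <<'E'
from h import *
c=cam("wrist"); s=robot.read_state(); t=s["tool_pos"]
o=np.array([584.6,-5.5]); th=np.radians(7); B=np.array([[np.cos(th),np.sin(th)],[-np.sin(th),np.cos(th)]])
g=lambda uv,z:((pts(c,uv,z)[:,:2]*1000-o)@B.T).round(1).tolist()
for z in (t[2]+.011,): print(g([(248,100),(397,100),(260,320),(383,320),(320,81)],z))
print("board",(t[:2]*1000-o)@B.T)
E
```

```text
[[-31.3, 70.8], [29.7, 70.7], [-31.7, -30.1], [28.7, -30.1], [-1.8, 77.9]]
board [ -0.58567586 -22.70999292]
```

```bash
python3 -m inch '[1,3,-40,0,50,1,3,-65,0,50,1,3,-70,0,50,1,3,-74,0,50,1,3,-76,0,50,1,3,-76,0,50,1,3,-76,0,50]'; python3 -m inch '[0,0,-1,0,50,0,0,-1,0,50,0,0,-1,0,50]'
```

```text
t: 25.22
tool_pos: [0.5899, -0.0243, 0.0624]
orientation: [2.081, 2.35, 0.002]
force: [-0.7, 0.0, -1.1]
opening: 0.0618
gripper_force: 45.0
t: 25.47
tool_pos: [0.589, -0.0238, 0.0603]
orientation: [2.082, 2.352, 0.001]
force: [-0.7, 0.3, -0.8]
opening: 0.0618
gripper_force: 45.0
```

```bash
python3 -m inch '[0,0,-1,0,50,0,0,-2,0,50,0,0,-2,0,50,0,0,-2,0,50]'
```

```text
t: 25.8
tool_pos: [0.5884, -0.0237, 0.0573]
orientation: [-2.082, -2.352, 0.0]
force: [0.3, -0.0, -1.3]
opening: 0.0617
gripper_force: 45.0
```

```bash
python3 -m inch '[0,0,-1,0,50,0,0,-1,0,50,0,0,-1,0,50]'; 
```

```text
t: 26.05
tool_pos: [0.5886, -0.0238, 0.0569]
orientation: [2.082, 2.352, 0.0]
force: [-2.5, 0.1, 4.1]
opening: 0.0612
gripper_force: 45.0
```

```bash
python3 -m inch '[0,0,0,0,90,0,0,0,0,90,0,0,0,0,90,0,0,0,0,90,0,0,0,0,90,0,0,0,0,90,0,0,40,0,90,0,0,80,0,90,0,0,100,0,90,0,0,100,0,90]'; python3 -m inch '[-20,-80,0,0,90,-20,-160,0,0,90,-20,-240,0,0,90,-20,-240,0,0,90,-20,-240,0,0,90,-20,-240,0,0,90,-20,-240,0,0,90]'
python3 - <<'E'
from h import *
c=cam("top"); im=c["image"]; hsv=cv2.cvtColor(im,cv2.COLOR_BGR2HSV).astype(int);H,S,V=hsv[...,0],hsv[...,1],hsv[...,2]
m=((S>85)&(V<130)&(H<14)); m[:,:325]=0;m[:,400:]=0;m[252:]=0;m[:212]=0
m=cv2.morphologyEx(m.astype(np.uint8),cv2.MORPH_CLOSE,np.ones((3,3)))
print(rect(c,m,.068,(361,234))[:3])
# bystanders: start picture against now
a=cv2.imread("pics/top0.png"); d=cv2.absdiff(a,im).max(2)
for n,(u,v) in (("glue",(343,188)),("spray",(381,188)),("spare",(435,200))): print(n,d[v-12:v+12,u-12:u+12].mean())
w=cam("wrist"); o=np.array([584.6,-5.5]); s=robot.read_state(); print(s["tool_pos"],s["opening"],s["force"])
E
```

```text
t: 26.88
tool_pos: [0.5923, -0.0242, 0.1635]
orientation: [2.077, 2.346, 0.009]
force: [0.2, -0.4, 0.8]
opening: 0.0838
gripper_force: 0.0
t: 27.47
tool_pos: [0.567, -0.27, 0.1556]
orientation: [2.088, 2.347, -0.003]
force: [0.4, 0.3, 0.4]
opening: 0.0837
gripper_force: 0.0
(array([570.7,  -5.2]), 97.0, array([ 94. , 160.7]))
glue 4.723958333333333
spray 6.319444444444445
spare 6.248263888888889
[ 0.56776997 -0.26488897  0.15541049] 0.08354806153683565 [ 0.03474022 -0.35378324  0.04785953]
```

```bash
python3 - <<'E'
from h import *
th=np.radians(7); u=np.array([np.cos(th),np.sin(th)]); v=np.array([-u[1],u[0]]); o=np.array([586.5,-3.5])
C=[np.r_[(o+sx*31*u+sy*80*v)/1000,z] for z in (.068,.05) for sx in (-1,1) for sy in (-1,1)]
for n in ("side","top"):
    c=cam(n); hsv=cv2.cvtColor(c["image"],cv2.COLOR_BGR2HSV).astype(int);H,S,V=hsv[...,0],hsv[...,1],hsv[...,2]
    p=proj(c,C); print(n,p[:4].round(0).tolist())
    a,b=p.min(0).astype(int)-6,p.max(0).astype(int)+6
    m=np.zeros(H.shape,np.uint8); m[a[1]:b[1],a[0]:b[0]]=((S>90)&(V<(112 if n=="top" else 140))&(H<13))[a[1]:b[1],a[0]:b[0]]
    m=cv2.morphologyEx(m,cv2.MORPH_OPEN,np.ones((3,3)))
    cs=max(cv2.findContours(m,0,1)[0],key=cv2.contourArea); h=cv2.convexHull(cs)
    print(cv2.approxPolyDP(h,3,True).reshape(-1,2).tolist())
    a0=cv2.imread(f"pics/{n}0.png"); 
    if n=="top":
        d=cv2.absdiff(a0,c["image"]).max(2); print("noise",d[260:290,280:310].mean(),d[300:315,230:260].mean())
        for q,(x,y) in (("glue",(343,188)),("spray",(381,188)),("spare",(435,200))):
            r=cv2.matchTemplate(c["image"][y-22:y+22,x-26:x+26],a0[y-14:y+14,x-18:x+18],5); print(q,cv2.minMaxLoc(r)[1::2])
E
```

```text
side [[350.0, 289.0], [317.0, 260.0], [365.0, 280.0], [332.0, 253.0]]Traceback (most recent call last):
  File "<stdin>", line 10, in <module>
ValueError: max() iterable argument is empty
```

```bash
python3 - <<'E'
from h import *
th=np.radians(7); u=np.array([np.cos(th),np.sin(th)]); v=np.array([-u[1],u[0]]); o=np.array([586.5,-3.5])
C=[np.r_[(o+sx*31*u+sy*80*v)/1000,z] for z in (.068,.05) for sx in (-1,1) for sy in (-1,1)]
for n in ("side","top"):
    c=cam(n); hsv=cv2.cvtColor(c["image"],cv2.COLOR_BGR2HSV).astype(int)
    p=proj(c,C); mid=p[:4].mean(0).astype(int); print(n,p[:4].round(0).tolist(),hsv[mid[1],mid[0]])
    f=np.zeros((482,642),np.uint8); im=cv2.medianBlur(c["image"],3)
    cv2.floodFill(im,f,tuple(int(i) for i in mid),0,(16,)*3,(16,)*3,4|cv2.FLOODFILL_FIXED_RANGE|cv2.FLOODFILL_MASK_ONLY|(255<<8))
    m=cv2.morphologyEx(f[1:-1,1:-1],cv2.MORPH_OPEN,np.ones((3,3)))
    h=cv2.convexHull(max(cv2.findContours(m,0,1)[0],key=cv2.contourArea)); print(cv2.contourArea(h),cv2.approxPolyDP(h,3,True).reshape(-1,2).tolist())
    if n=="top":
        print(rect(c,m,.068,tuple(mid))[:3]); a0=cv2.imread("pics/top0.png")
        for q,(x,y) in (("glue",(343,188)),("spray",(381,188)),("spare",(435,200))):
            r=cv2.matchTemplate(c["image"][y-22:y+22,x-26:x+26],a0[y-14:y+14,x-18:x+18],5); print(q,cv2.minMaxLoc(r)[1::2])
E
```

```text
side [[350.0, 289.0], [317.0, 260.0], [365.0, 280.0], [332.0, 253.0]] [ 12 113 165]
644.5 [[319, 259], [332, 253], [350, 266], [359, 281], [348, 286]]
top [[387.0, 239.0], [337.0, 245.0], [384.0, 219.0], [335.0, 226.0]] [ 10 109 105]
974.0 [[384, 222], [386, 238], [358, 244], [337, 243], [336, 226]]
(array([583.4,  -3.3]), 97.0, array([ 66.7, 160.4]))
glue (0.9841053485870361, (8, 8))
spray (0.9553039073944092, (8, 8))
spare (0.40182530879974365, (8, 8))
```

```bash
python3 - <<'E'
from plant import job
print(job.close_job())
E
```

```text
the job is handed in; nothing more can be done
None
```

The mallet is dry-assembled and the job is handed in at about 28 s, with everything released; the hand-in gave no verdict. The top cheek measured level and about 2 mm off the bottom one; the handle (about 4 mm off centre) and right core (about 56 mm out) sit off nominal but inside tolerance. The glue and spray bottles matched the start picture; the spare block's image match was weak, probably hidden by the arm. I viewed 17 pictures, over the limit of 14.

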